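# Fetch the safety rule from under the sliding tray

## Task

Push the grey sliding tray of the blue tool box all the way away from the low lip, until its spring catch clicks home, and leave it latched. Then take the safety rule out of the box: it is longer than the opening, so tip it up and draw it out slantwise over the low lip, without jamming it against the box or tray, and carry it over to the green cutting mat. Finish while still holding it there, still and level, with its middle over the middle of the mat and about 10 cm above it, and leave everything else on the bench where it is.

Things in the scene. Friction and masses are not known exactly. Their poses are not given: they have to be found in the camera images.
- caddy: Blue steel tool box, open at the top, fixed to the bench; origin at the centre of its underside, z up, y along the box. Outside 178 (x) x 348 (y) mm, inside 170 x 340; black inner floor 10 mm above the bench. Walls 4 mm thick, 72 mm high, but the +y end is only a lip (see lip). With the tray latched the opening above runs from y = -20 to y = +170 mm.
- lip (a point): Middle of the top of the low lip at the box's +y end, 62 mm above the bench: a steel rolled rim, 8 mm round, along the box's x, 172 mm from the box's centre. Axes as the box's.
- tray (a joint): How far (m) the grey tray has slid on the tops of the long walls towards the box's -y end: 0 is nearest to the lip, 0.115 hard against its stop. It slides stiffly (about 2 N) and stays where left. From 0.102 the spring catch resists with some 5 N more, at 0.109 it gives, and from 0.112 it draws the tray home; latched it reads 0.115.
- tray_end (a point): Middle of the outer face of the tray's +y end wall, 87 mm above the bench; axes as the box's. Push this face towards the box's -y. The wall is 194 mm long, from 74 to 101 mm above the bench, with a short orange strip on top (to 110 mm). Tray: 150 mm along y, 206 mm wide, underside 74 mm above the bench, contents (markers, tape measure) no higher than 110 mm.
- rule_center (a point): Centre and balance point of the safety rule, 10 mm above its underside. Aluminium, 300 (y) x 45 (x) x 4 mm, with an orange grip rib along its middle, 16 mm wide, 290 mm long, top 20 mm above the underside; about 150 g; z up when flat. It starts flat on the box's floor, along the box, partly under the tray; grip it across the rib.
- rule_end_a (a point): Middle of the rule's +y end face, 10 mm above its underside, 150 mm from the centre. At the start it is the end near the box's lip.
- rule_end_b (a point): Middle of the rule's -y end face, 10 mm above its underside, 150 mm from the centre. At the start it is the end below the tray.
- mat: Green cutting mat with a white grid, fixed flat on the bench, 300 mm along its x, 220 mm along its y, 3 mm thick. Origin at the centre of its underside; z up.
- tape_roll: Bystander: roll of clear brown packing tape lying flat, 104 mm across, 48 mm high. Origin at the centre of its underside.
- label_roll: Bystander: white roll of labels standing on its end, 90 mm across, 60 mm high. Origin at the centre of its underside.
- mug: Bystander: white mug, 82 mm across, 92 mm high. Origin at the centre of its underside.
- knife: Bystander: red safety knife lying on the far edge of the cutting mat, 22 x 140 x 17 mm. Origin on its underside, near its middle.
- tape_gun: Bystander: hand tape dispenser lying on its side, about 210 x 110 mm, 57 mm high. Origin on its underside, near its middle.
- pen_pot: Bystander: black pot of pens, 76 mm across, 140 mm high with the pens. Origin at the centre of its underside.
- rule: The safety rule itself (see rule_center); origin at the centre of its underside.

How it is judged:
By the outcome, as a careful person would: the job done as asked, in the order asked, and still so for the second after the job is handed in, while the arm keeps its last pose, push and grip.
It also fails if it takes over 56 s, if anything falls off the work surface, if the arm or the gripper's body presses on something with over 40 N, if the wrist force passes 120 N, or if a joint passes its speed limit or range.

## Robot

A 6-joint arm with a two-finger parallel gripper is mounted at the origin on the work surface. World frame = base frame: x ahead of the robot, y to its left, z up, the work surface at z = 0. Lengths are in mm, angles in rad, forces in N, time in s.
With the tool pointing down it reaches from about 350 to 875 mm from the base axis. Payload 4.2 kg.
Tool frame: the origin (TCP) lies midway between the tips of the shut fingers; the grasp point (between the pads) lies 19 mm behind it; z points along the fingers, y is the line along which they close (so a half turn about z gives the same grasp; the last joint's range is limited). The gripper opens to 85 mm and grips with 20 to 120 N. Pads are 22 mm wide; open, the fingers measure 114 mm over their backs; the gripper's body (76 mm by 85 mm) begins 54 mm behind the grasp point. The pads swing forward as they close: fully open they stand 13 mm farther back than shut.
Start: joints at [1.587, 0.385, 0.008, 0, -1.194, -0.259], TCP at [150.232, 606.654, 231.312] pointing down, gripper open.
Joint ranges: [-3.14, 3.14], [-1.21, 2.06], [-1.07, 1.41], [-3.16, 2.05], [-2.99, -0.16], [-3.1, 3.1]. Speed limits (rad/s): [2.79, 2.79, 3.14, 3.14, 3.14, 3.14].

## Interface

Orientations are given as a unit quaternion [x, y, z, w].
In Python, from bench import arm gives the robot as it stands. The module is installed in compiled form; this text tells all that it offers.
- The arm moves only by the shell command python3 -m handwheel 'ROWS' [OPENING]. ROWS is JSON, a list of rows, each an object of numbers: "x", "y", "z": the shift along the world's x, y, z each as a share of 20 cm, from -1 to 1; "ax", "ay", "az": the turn, a rotation vector about the world's x, y, z each as a share of 90 degrees, from -1 to 1. In form: [{"x": .., "y": .., "z": .., "ax": .., "ay": .., "az": ..}, ...]. A call has exactly 8 rows; each row shifts and turns the commanded pose from where the row before left it; what a row does not reach is not made up. A row lasts 1/10 s, in which the tool goes at most 50 mm and 8.59 degrees, less where a joint would pass 70% of its speed; a pose out of reach is approached as far as the arm can. A call with a number of a shift or a turn outside -1 to 1 is refused whole. A call with a gripper value outside its range is refused whole. OPENING is the opening, from -1 (shut) to 1 (fully open), set as the call begins (- or left out, the last holds). The fingers move at their own pace and stop on an object; the grip force is fixed at half the most. Time passes only in rows, so rows that do not move let the fingers close, or fill a call up. It gives the time, the measured TCP pose, the force, the opening and the grip force at its end, in the units of the state.
- arm.read_state(): the state, without advancing time (a new reading comes with each control period).
- arm.get_image(name): name is "scene" or "top" or "wrist"; returns the picture (384x512x3 uint8, red, green, blue); there is no depth.
- arm.camera_params(name): a dict with "K" (3x3 intrinsics, pixels), "position" and "orientation" of the camera in the world. Camera axes: x right, y down, z forward; pixel columns grow to the right and rows downward; lengths in mm; the calibration is good to about 2 mm. A picture is of the moment at which its call begins: read the wrist's pose just before it. camera_params takes no time and is no camera call; for the wrist camera it gives the pose at the moment of the call.
- arm.job_done(): hands the job in; it is judged then, once.
The state is a dict: "clock": time; "joints": joint angles; "joint_vel": joint speeds; "joint_efforts": joint torques, N m; "position": TCP position; "ee_rot": TCP orientation; "contact_force": force on the tool from outside, world axes, zero at the start; "wrist_torque": the same for the moment, N m; "gripper_width": finger opening in mm; "grasp_force": force on a finger pad.
Only numpy, scipy, OpenCV 4.12 (cv2) and the standard library are available. Lean on these libraries where they do the work, as an engineer would, in place of code of your own. Each camera call takes 0.05 s, during which the arm holds its last target. There are 200 camera calls.

## Working session

There is one attempt and no reset: what is moved stays moved. The work goes in short steps, Python scripts to look and compute and a shell command to move; the robot and the scene stay as the last step left them, time stands still between calls to the robot, and variables do not carry over. Pictures are saved under pics/ and viewed, at most 10 in all, crops included, and the job is handed in when it is done.

```bash
mkdir -p pics
cat > h.py <<'E'
import numpy as np, cv2
from bench import arm
from scipy.spatial.transform import Rotation as R
def cam(n):
    c=arm.camera_params(n); return np.array(c["K"]),np.array(c["position"]),R.from_quat(c["orientation"]).as_matrix()
def ray(c,u,v):
    K,p,M=c; d=M@np.linalg.solve(K,[u,v,1.0]); return p,d/np.linalg.norm(d)
def onz(c,u,v,z):
    p,d=ray(c,u,v); return p+d*(z-p[2])/d[2]
def tri(rays):
    A=sum(np.eye(3)-np.outer(d,d) for p,d in rays); b=sum((np.eye(3)-np.outer(d,d))@p for p,d in rays)
    x=np.linalg.solve(A,b); return x,[np.linalg.norm((np.eye(3)-np.outer(d,d))@(x-p)) for p,d in rays]
def proj(c,X):
    K,p,M=c; q=K@(M.T@(np.array(X)-p)); return q[:2]/q[2]
def snap(n,f):
    c=cam(n); im=arm.get_image(n); cv2.imwrite(f,im[...,::-1]); return c,im
E
python3 - <<'E'
from h import *
s=arm.read_state(); print(s)
for n in("scene","top","wrist"):
    c,im=snap(n,f"pics/{n}0.png"); print(n,c[0][0,0],c[1].round(),c[2].round(2).tolist())
a=[cv2.imread(f"pics/{n}0.png") for n in("scene","top")]
E
```

```text
{'clock': 0.0, 'joints': array([ 1.58658311e+00,  3.85524955e-01,  6.59482578e-03, -4.91425272e-04,
       -1.19400986e+00, -2.58610688e-01]), 'joint_vel': array([ 7.98108101e-04, -3.00456443e-05, -1.32039625e-03, -1.95694967e-04,
        6.97037647e-04,  1.13993774e-03]), 'joint_efforts': array([-1.80166619e-03, -3.92291522e+01,  1.88399148e+01,  4.18613032e+00,
       -4.56679700e-03,  4.53997373e-07]), 'position': array([150.11493191, 606.08412079, 230.22966272]), 'ee_rot': array([ 9.92627039e-01, -1.21203798e-01, -7.96399568e-05,  1.09299649e-03]), 'contact_force': array([-0.37957769,  0.41221641,  0.2125339 ]), 'wrist_torque': array([-0.00039463, -0.00737625,  0.02620313]), 'grasp_force': 0.0, 'gripper_width': 85.34435785958284}
scene 396.5286604737012 [1734. -106.  855.] [[0.06, 0.56, -0.83], [1.0, -0.04, 0.05], [-0.01, -0.83, -0.56]]
top 468.68841998337035 [ 513.  -68. 1531.] [[-0.0, -1.0, 0.08], [-1.0, 0.0, 0.01], [-0.01, -0.08, -1.0]]
wrist 275.848615655329 [217. 590. 372.] [[-0.24, -0.93, -0.26], [-0.97, 0.23, 0.06], [0.0, 0.27, -0.96]]
```

View pics/scene0.png

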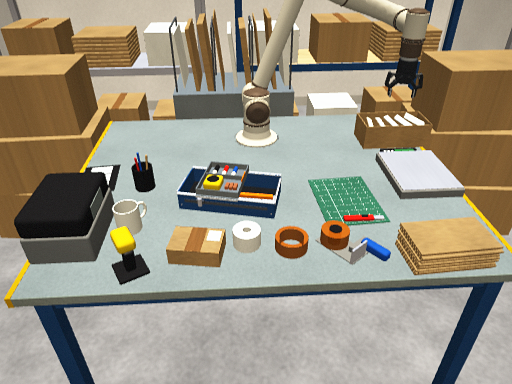

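View pics/top0.png

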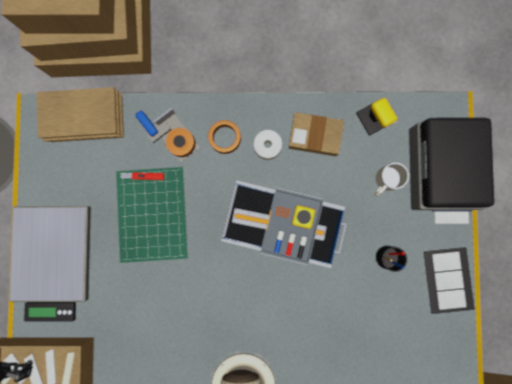

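The scene view shows the blue box in mid-table with the grey tray on it and the orange rib showing on its right (+y) side. From above, the box spans about (223–345, 182–266), the mat is at (152,214), and the tray covers about (263–322, 190–262). I'll enlarge both views.

Run:
```python
from h import *
a=cv2.imread("pics/top0.png")[170:280,210:360]; b=cv2.imread("pics/scene0.png")[150:225,170:290]
A=cv2.resize(a,None,fx=4,fy=4,interpolation=3); B=cv2.resize(b,None,fx=4,fy=4,interpolation=3)[:,:480]
cv2.imwrite("pics/c1.png",A[:440,:600])
t=cam("top")
for n,u,v,z in[("c1",238,182,72),("c2",223,241,62),("c3",330,266,72),("c4",345,207,72)]: print(n,onz(t,u,v,z).round())
im=cv2.imread("pics/top0.png"); h=cv2.cvtColor(im,cv2.COLOR_BGR2HSV)
m=cv2.inRange(h,(65,90,40),(90,255,200)); m[:150]=0; m[280:]=0;m[:,:100]=0;m[:,200:]=0
m=cv2.morphologyEx(m,cv2.MORPH_CLOSE,np.ones((5,5)))
cs=max(cv2.findContours(m,0,2)[0],key=cv2.contourArea); r=cv2.minAreaRect(cs); print(r)
bx=np.array([onz(t,*p,3) for p in cv2.boxPoints(r)]); print(bx.round(), bx.mean(0).round(1))
```

```text
c1 [645.  12.  72.]
c2 [461.  59.  62.]
c3 [ 384. -272.   72.]
c4 [ 566. -321.   72.]
((151.03880310058594, 214.39077758789062), (90.72704315185547, 66.01248168945312), 86.93350982666016)
[[688. 418.   3.]
 [700. 201.   3.]
 [404. 182.   3.]
 [393. 396.   3.]] [546.4 299.4   3. ]
```

View pics/c1.png

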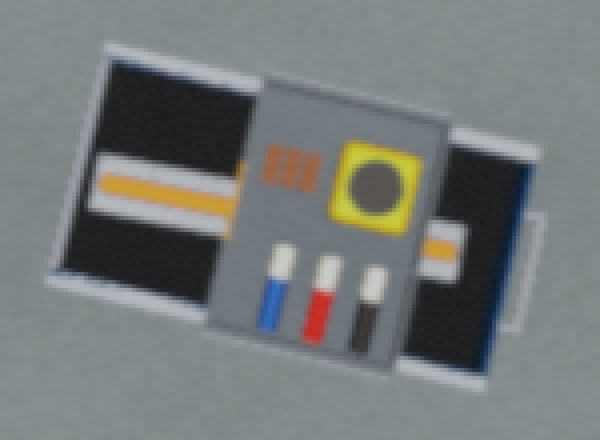

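The crop shows the lip rim on the left (crop x≈50–105), the rule with its orange rib from (92,182) to (465,252), and the tray's +y wall from (262,80) to (207,330) with the orange strip at (237,200). The box yaw is about -13° with its centre near (514,-130). I'll move above the opening and turn the tool -90°.

```bash
python3 -m handwheel '[{"x":0.119,"y":-0.209,"az":-0.0625},{"x":0.119,"y":-0.209,"az":-0.0625},{"x":0.119,"y":-0.209,"az":-0.0625},{"x":0.119,"y":-0.209,"az":-0.0625},{"x":0.119,"y":-0.209,"az":-0.0625},{"x":0.119,"y":-0.209,"az":-0.0625},{"x":0.119,"y":-0.209,"az":-0.0625},{"x":0.119,"y":-0.209,"az":-0.0625}]' -1
python3 -m handwheel '[{"x":0.119,"y":-0.209,"az":-0.0625},{"x":0.119,"y":-0.209,"az":-0.0625},{"x":0.119,"y":-0.209,"az":-0.0625},{"x":0.119,"y":-0.209,"az":-0.0625},{"x":0.119,"y":-0.209,"az":-0.0625},{"x":0.119,"y":-0.209,"az":-0.0625},{"x":0.119,"y":-0.209,"az":-0.0625},{"x":0.119,"y":-0.209,"az":-0.0625}]'
python3 - <<'E'
from h import *
c,im=snap("wrist","pics/w1.png"); s=arm.read_state(); print(s["position"],s["joints"].round(2))
np.savez("pics/w1.npz",*c)
E
```

```text
[150.17334786 606.34322038 230.64467388] [ 1.59  0.39  0.01 -0.   -1.19 -0.26]invalid input at $[0]: expected keys x, y, z, ax, ay, az
invalid input at $[0]: expected keys x, y, z, ax, ay, az
```

View pics/w1.png

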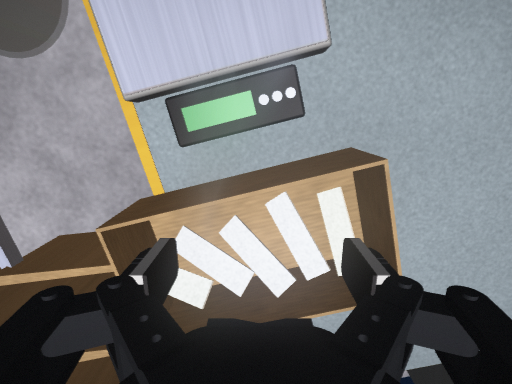

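The rows need all six keys, so the arm did not move. This picture still shows the start place, with the crate below the fingers.

```bash
python3 -m handwheel '[{"x":0.119,"y":-0.209,"z":0,"ax":0,"ay":0,"az":-0.0625},{"x":0.119,"y":-0.209,"z":0,"ax":0,"ay":0,"az":-0.0625},{"x":0.119,"y":-0.209,"z":0,"ax":0,"ay":0,"az":-0.0625},{"x":0.119,"y":-0.209,"z":0,"ax":0,"ay":0,"az":-0.0625},{"x":0.119,"y":-0.209,"z":0,"ax":0,"ay":0,"az":-0.0625},{"x":0.119,"y":-0.209,"z":0,"ax":0,"ay":0,"az":-0.0625},{"x":0.119,"y":-0.209,"z":0,"ax":0,"ay":0,"az":-0.0625},{"x":0.119,"y":-0.209,"z":0,"ax":0,"ay":0,"az":-0.0625}]' -1
python3 -m handwheel '[{"x":0.119,"y":-0.209,"z":0,"ax":0,"ay":0,"az":-0.0625},{"x":0.119,"y":-0.209,"z":0,"ax":0,"ay":0,"az":-0.0625},{"x":0.119,"y":-0.209,"z":0,"ax":0,"ay":0,"az":-0.0625},{"x":0.119,"y":-0.209,"z":0,"ax":0,"ay":0,"az":-0.0625},{"x":0.119,"y":-0.209,"z":0,"ax":0,"ay":0,"az":-0.0625},{"x":0.119,"y":-0.209,"z":0,"ax":0,"ay":0,"az":-0.0625},{"x":0.119,"y":-0.209,"z":0,"ax":0,"ay":0,"az":-0.0625},{"x":0.119,"y":-0.209,"z":0,"ax":0,"ay":0,"az":-0.0625}]'
python3 - <<'E'
from h import *
c,im=snap("wrist","pics/w2.png"); s=arm.read_state(); print(s["position"],s["joints"].round(2),s["clock"])
np.savez("pics/w2.npz",*c)
E
```

```text
clock: 1.0
position: [341.1, 270.4, 231.5]
ee_rot: [0.87, -0.493, 0.0, -0.0]
contact_force: [1.7, 0.6, 0.1]
gripper_width: -0.0
grasp_force: 0.0
clock: 1.8
position: [531.7, -64.1, 231.3]
ee_rot: [-0.615, 0.789, -0.0, 0.0]
contact_force: [0.6, 1.6, -0.2]
gripper_width: 0.1
grasp_force: 0.0
[534.50932224 -68.93650738 230.83408299] [ 0.17  0.24 -0.21  0.   -1.13 -0.43] 1.85
```

View pics/w2.png

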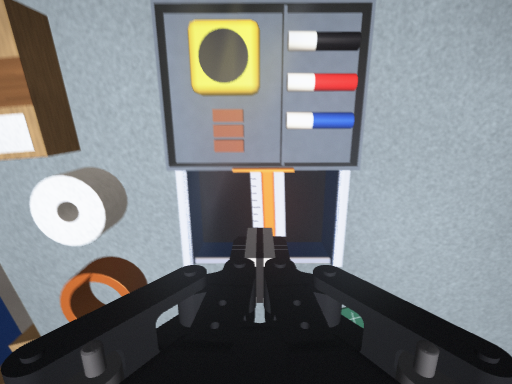

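The wrist view shows the tray with its +y wall edge at row ≈167 (columns 168–358), the orange strip at (263,170), the lip rim at row ≈260, and the rib at columns 262–275. The arm is now still, so I'll take the second view from another place and triangulate.

```bash
python3 - <<'E'
from h import *
c,im=snap("wrist","pics/w3.png"); np.savez("pics/w3.npz",*c); print(arm.read_state()["position"])
E
python3 -m handwheel '[{"x":0.05,"y":0.2,"z":0,"ax":0,"ay":0,"az":0},{"x":0.05,"y":0.2,"z":0,"ax":0,"ay":0,"az":0},{"x":0,"y":0,"z":0,"ax":0,"ay":0,"az":0},{"x":0,"y":0,"z":0,"ax":0,"ay":0,"az":0},{"x":0,"y":0,"z":0,"ax":0,"ay":0,"az":0},{"x":0,"y":0,"z":0,"ax":0,"ay":0,"az":0},{"x":0,"y":0,"z":0,"ax":0,"ay":0,"az":0},{"x":0,"y":0,"z":0,"ax":0,"ay":0,"az":0}]'
cat > meas.py <<'E'
from h import *
def feats(f):
    im=cv2.imread(f); h=cv2.cvtColor(im,cv2.COLOR_BGR2HSV)
    m=cv2.inRange(h,(8,150,150),(22,255,255)); m[:,:170]=0; m[:,370:]=0; m[:140]=0
    n,l,st,ce=cv2.connectedComponentsWithStats(m)
    for i in range(1,n):
        if st[i,4]>40: print(f,"orange",st[i],ce[i].round(1))
    w=cv2.inRange(h,(0,0,185),(180,60,255)); w[:140]=0; w[:,:165]=0; w[:,375:]=0
    n,l,st,ce=cv2.connectedComponentsWithStats(w)
    for i in range(1,n):
        if st[i,4]>60: print(f,"white",st[i],ce[i].round(1))
E
python3 - <<'E'
from meas import *
c,im=snap("wrist","pics/w4.png"); np.savez("pics/w4.npz",*c); print(arm.read_state()["position"])
feats("pics/w3.png"); feats("pics/w4.png")
a=cv2.imread("pics/w3.png")[150:300,150:390]; b=cv2.imread("pics/w4.png")[50:300,150:390]
cv2.imwrite("pics/c2.png",cv2.resize(np.hstack([a,b[:150]]) ,None,fx=1.65,fy=1.65,interpolation=2) if 0 else np.hstack([cv2.resize(a,None,fx=1.65,fy=2.4),cv2.resize(b,None,fx=1.65,fy=2.4)[:360]]))
E
```

```text
[532.72850317 -66.39591919 230.40885782]
clock: 2.7
position: [550.9, 17.3, 231.5]
ee_rot: [-0.616, 0.788, -0.0, 0.0]
contact_force: [0.7, -0.5, 0.2]
gripper_width: 0.1
grasp_force: 0.0
[550.93875862  17.41292688 231.41822936]
pics/w3.png orange [239 174  59   1  59] [268. 174.]
pics/w3.png orange [265 177  14  59 598] [272.1 204.2]
pics/w3.png white [ 165  140   33  132 2702] [178.8 218.9]
pics/w3.png white [ 338  140   37  132 2992] [358.  216.7]
pics/w3.png white [278 177  12  63 624] [283.4 207.2]
pics/w3.png white [254 178  14  50 517] [260.7 202.2]
pics/w3.png white [201 263  24  10 137] [212.4 265.9]
pics/w3.png white [294 262  41   7 171] [312.6 263.7]
pics/w4.png orange [263 140  13  38 352] [269.1 158. ]
pics/w4.png white [  165   140   210   135 13468] [268. 214.]
pics/w4.png white [251 140  36  40 878] [268.8 159.8]
```

View pics/w4.png

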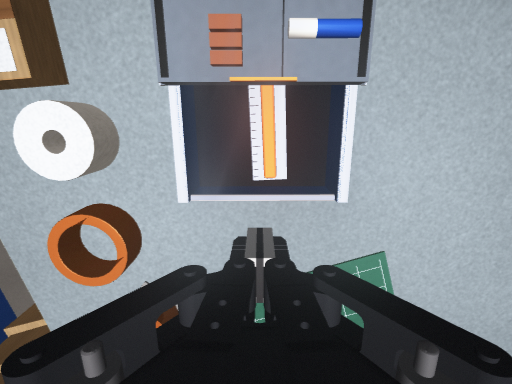

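The second view shows the strip at (263,79), the lip middle at (264,198), rule end a at (269,180), and the side walls' outer ends at (180,202) and (347,202).

Run:
```python
from h import *
L=lambda f:[np.load(f)[k] for k in("arr_0","arr_1","arr_2")]
a,b=L("pics/w3.npz"),L("pics/w4.npz")
h=cv2.cvtColor(cv2.imread("pics/w4.png"),cv2.COLOR_BGR2HSV)
m=cv2.inRange(h,(8,130,130),(22,255,255)); m[:60]=0; m[95:]=0; m[:,:215]=0;m[:,310:]=0; ys,xs=np.nonzero(m); print("strip w4",xs.min(),xs.max(),ys.min(),ys.max(),ys.mean())
g=cv2.imread("pics/w4.png")[...,1].astype(int); print("col215",g[74:90,215],"lip",g[188:208,215]); g3=cv2.imread("pics/w3.png")[...,1].astype(int); print(g3[164:182,215],g3[255:278,215])
u4=(xs.min()+xs.max())/2
print("strip",tri([ray(a,268,174.),ray(b,u4,ys.mean())]))
print("lip",tri([ray(a,264,265.5),ray(b,263,198)]))
for n,u,v,z in[("lipL",180,202,68),("lipR",347,202,68),("ruleA",269,180,12),("ribA",269.5,178,30),("rib mid",268,100,30),("strip",263,79,110)]: print(n,onz(b,u,v,z).round(1))
# rib edges line
m=cv2.inRange(h,(8,130,130),(22,255,255)); 
P=[]
for r in range(90,176,5):
    x=np.nonzero(m[r,240:300])[0]+240
    if len(x): P.append(onz(b,(x.min()+x.max())/2,r,30)[:2]); 
P=np.array(P); f=cv2.fitLine(P.astype(np.float32),2,0,.01,.01).ravel(); print("rib dir",f, np.degrees(np.arctan2(f[0],f[1])))
x=np.nonzero(m[130,240:300])[0]+240; print("rib w",onz(b,x.max()+1,130,30)-onz(b,x.min(),130,30))
# walls' outer sides
for r in (110,180):
    d=h[r]; w=np.nonzero((d[:,2]>190)&(d[:,1]<60))[0]; print(r,w.min() if 0 else [int(k) for k in w if 160<k<200][:1],[int(k) for k in w if 330<k<365][-1:])
print("tool yaw",b[2].round(3).tolist())
```

```text
strip w4 230 296 77 94 82.57878787878788
col215 [151 150 150 151 149 150 150 146  71  71  69  63  59  60  61  61] lip [ 83  81  83  83  83  84 120 195 205 210 209 208 216 185 186 184 186 188
 185 184]
[151 150 151 147 104  88  89  92 126 152 154 150  92  74  74  73  73  73] [ 46  48  48  48  46  48  72 160 207 210 213 211 214 174 175 178 176  87
  36  35  35  34  32]
strip (array([524.05746297, -78.90038807,  93.70292794]), [np.float64(0.2628100799133122), np.float64(0.26281007991328187)])
lip (array([555.37701606,  39.63276542,  63.58337378]), [np.float64(2.3807600412762495), np.float64(2.3807600412764542)])
lipL [647.3  20.5  68. ]
lipR [459.5  67.1  68. ]
ruleA [542.3  32.6  12. ]
ribA [540.7  26.2  30. ]
rib mid [520.7 -65.7  30. ]
strip [524.2 -80.1 110. ]
rib dir [ 1.9809331e-01  9.8018318e-01  5.2946002e+02 -2.8516331e+01] 11.425483
rib w [-14.13439205   3.50762937   0.        ]
110 [161] [364]
180 [161] [364]
tool yaw [[-0.971, 0.232, 0.066], [0.241, 0.935, 0.261], [-0.001, 0.269, -0.963]]
```

The box yaw is about -13.7° with its centre at about (514,-127). The tray face is at box y≈49, so it has about 69 mm left to slide. The rule's centre is at about (513,-114), skewed by 2.3°. I'll go down in front of the tray wall and start pushing.

```bash
python3 -m handwheel '[{"x":-0.019,"y":-0.077,"z":-0.184,"ax":0,"ay":0,"az":0},{"x":-0.019,"y":-0.077,"z":-0.184,"ax":0,"ay":0,"az":0},{"x":-0.019,"y":-0.077,"z":-0.184,"ax":0,"ay":0,"az":0},{"x":-0.019,"y":-0.077,"z":-0.184,"ax":0,"ay":0,"az":0},{"x":-0.007,"y":-0.029,"z":0,"ax":0,"ay":0,"az":0},{"x":-0.007,"y":-0.029,"z":0,"ax":0,"ay":0,"az":0},{"x":-0.007,"y":-0.029,"z":0,"ax":0,"ay":0,"az":0},{"x":-0.007,"y":-0.029,"z":0,"ax":0,"ay":0,"az":0}]'
python3 -m handwheel '[{"x":-0.008,"y":-0.034,"z":0,"ax":0,"ay":0,"az":0},{"x":-0.008,"y":-0.034,"z":0,"ax":0,"ay":0,"az":0},{"x":-0.008,"y":-0.034,"z":0,"ax":0,"ay":0,"az":0},{"x":-0.008,"y":-0.034,"z":0,"ax":0,"ay":0,"az":0},{"x":-0.008,"y":-0.034,"z":0,"ax":0,"ay":0,"az":0},{"x":-0.008,"y":-0.034,"z":0,"ax":0,"ay":0,"az":0},{"x":0,"y":0,"z":0,"ax":0,"ay":0,"az":0},{"x":0,"y":0,"z":0,"ax":0,"ay":0,"az":0}]'
```

```text
clock: 3.55
position: [531.8, -66.8, 86.3]
ee_rot: [-0.617, 0.787, -0.001, 0.002]
contact_force: [-0.4, 0.4, -0.6]
gripper_width: 0.1
grasp_force: 0.0
clock: 4.35
position: [519.5, -108.3, 83.5]
ee_rot: [-0.616, 0.788, 0.001, -0.001]
contact_force: [-0.5, -0.6, 0.4]
gripper_width: 0.1
grasp_force: 0.0
```

```bash
python3 -m handwheel '[{"x":-0.006,"y":-0.024,"z":0,"ax":0,"ay":0,"az":0},{"x":-0.006,"y":-0.024,"z":0,"ax":0,"ay":0,"az":0},{"x":-0.006,"y":-0.024,"z":0,"ax":0,"ay":0,"az":0},{"x":-0.006,"y":-0.024,"z":0,"ax":0,"ay":0,"az":0},{"x":-0.002,"y":-0.01,"z":0,"ax":0,"ay":0,"az":0},{"x":-0.002,"y":-0.01,"z":0,"ax":0,"ay":0,"az":0},{"x":-0.002,"y":-0.01,"z":0,"ax":0,"ay":0,"az":0},{"x":-0.002,"y":-0.01,"z":0,"ax":0,"ay":0,"az":0}]'
python3 - <<'E'
from h import *
c,im=snap("wrist","pics/w5.png"); np.savez("pics/w5.npz",*c); s=arm.read_state(); print(s["position"],s["contact_force"])
snap("top","pics/t5.png")
a=im[:,:,::-1]; t=cv2.imread("pics/t5.png")[165:285,205:365]
o=np.zeros((480,760,3),np.uint8); o[:288,:384]=cv2.resize(a,(384,288)); o[:282,384:]=cv2.resize(t,(376,282),interpolation=2); cv2.imwrite("pics/c5.png",o[:290])
E
```

```text
clock: 5.15
position: [513.3, -134.9, 83.7]
ee_rot: [-0.616, 0.788, 0.001, -0.001]
contact_force: [-0.4, 2.7, -1.5]
gripper_width: 0.1
grasp_force: 1.1
[ 513.76023639 -135.46978084   83.9448839 ] [-0.53144809 -0.3328208  -0.17313211]
```

View pics/c5.png

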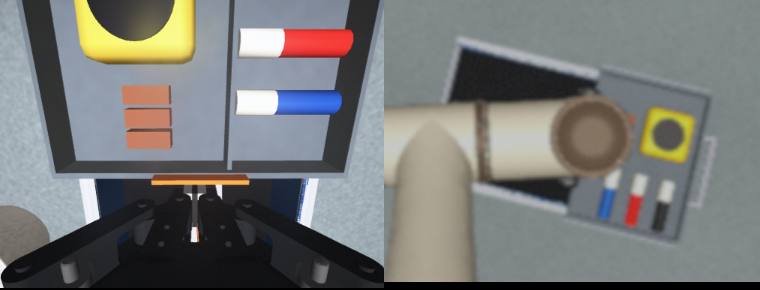

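The tray is now near the box's -y end and the fingers are on its end wall. I'll push on gently to feel for the hard stop.

```bash
python3 -m handwheel '[{"x":-0.002,"y":-0.01,"z":0,"ax":0,"ay":0,"az":0},{"x":-0.002,"y":-0.01,"z":0,"ax":0,"ay":0,"az":0},{"x":0,"y":0,"z":0,"ax":0,"ay":0,"az":0},{"x":0,"y":0,"z":0,"ax":0,"ay":0,"az":0},{"x":0,"y":0,"z":0,"ax":0,"ay":0,"az":0},{"x":0,"y":0,"z":0,"ax":0,"ay":0,"az":0},{"x":0,"y":0,"z":0,"ax":0,"ay":0,"az":0},{"x":0,"y":0,"z":0,"ax":0,"ay":0,"az":0}]'
python3 -m handwheel '[{"x":-0.002,"y":-0.01,"z":0,"ax":0,"ay":0,"az":0},{"x":-0.002,"y":-0.01,"z":0,"ax":0,"ay":0,"az":0},{"x":0,"y":0,"z":0,"ax":0,"ay":0,"az":0},{"x":0,"y":0,"z":0,"ax":0,"ay":0,"az":0},{"x":0,"y":0,"z":0,"ax":0,"ay":0,"az":0},{"x":0,"y":0,"z":0,"ax":0,"ay":0,"az":0},{"x":0,"y":0,"z":0,"ax":0,"ay":0,"az":0},{"x":0,"y":0,"z":0,"ax":0,"ay":0,"az":0}]'
```

```text
clock: 6.05
position: [514.6, -136.3, 84.5]
ee_rot: [-0.616, 0.788, 0.0, 0.002]
contact_force: [-1.5, 15.0, 1.4]
gripper_width: 0.5
grasp_force: 7.2
clock: 6.85
position: [514.6, -136.6, 84.5]
ee_rot: [-0.616, 0.788, 0.002, 0.005]
contact_force: [-0.4, 32.8, 5.0]
gripper_width: 0.2
grasp_force: 15.6
```

The force rose to 33 N with under 0.5 mm of motion, so the tray is at its hard stop, past the catch. I'll back off, rise, open the fingers, and look at the tray and rule.

```bash
python3 -m handwheel '[{"x":0.02,"y":0.08,"z":0,"ax":0,"ay":0,"az":0},{"x":0.02,"y":0.1,"z":0.06,"ax":0,"ay":0,"az":0.014},{"x":0.02,"y":0.1,"z":0.1,"ax":0,"ay":0,"az":0.014},{"x":0.02,"y":0.1,"z":0.1,"ax":0,"ay":0,"az":0},{"x":0,"y":0.04,"z":0.1,"ax":0,"ay":0,"az":0},{"x":0,"y":0,"z":0.1,"ax":0,"ay":0,"az":0},{"x":0,"y":0,"z":0,"ax":0,"ay":0,"az":0},{"x":0,"y":0,"z":0,"ax":0,"ay":0,"az":0}]' 1
python3 - <<'E'
from h import *
c,im=snap("wrist","pics/w6.png"); np.savez("pics/w6.npz",*c); s=arm.read_state(); print(s["position"],s["ee_rot"].round(3))
E
```

```text
clock: 7.65
position: [528.7, -59.2, 176.4]
ee_rot: [-0.633, 0.774, -0.0, 0.0]
contact_force: [-0.6, -0.5, -0.4]
gripper_width: 85.5
grasp_force: 0.0
[528.19545043 -59.35357376 175.57824012] [-0.633  0.774  0.    -0.   ]
```

View pics/w6.png

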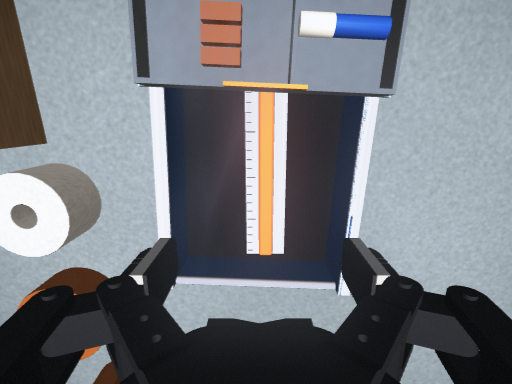

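The tray strip is at (265,84), rule end a is at (266,254), and the rib covers columns 259–274, vertical in the image. I'll compute the tray position and the rib's line and height.

```bash
cat > rib.py <<'E'
from h import *
def rib(f,c,z,r0,r1,lo=235,hi=300):
    h=cv2.cvtColor(cv2.imread(f),cv2.COLOR_BGR2HSV); m=cv2.inRange(h,(8,130,130),(22,255,255)); P=[]
    for r in range(r0,r1,4):
        x=np.nonzero(m[r,lo:hi])[0]+lo
        if len(x): P.append(onz(c,(x.min()+x.max()+1)/2,r,z)[:2])
    f=cv2.fitLine(np.array(P,np.float32),2,0,.01,.01).ravel(); s=np.sign(f[1]); e=np.nonzero(m[:,(lo+hi)//2-5:(lo+hi)//2+8].sum(1))[0]
    return f[2:],f[:2]*s,e.max()+1
E
python3 - <<'E'
from rib import *
L=lambda f:[np.load(f)[k] for k in("arr_0","arr_1","arr_2")]
b,c=L("pics/w4.npz"),L("pics/w6.npz")
C=np.array([514.2,-126.6]); yb=np.array([.237,.9715]); xb=np.array([.9715,-.237])
print("rib end tri",tri([ray(b,269.5,178.5),ray(c,266,255)]))
st=onz(c,265,84.5,110); print("strip",st,(st[:2]-C)@yb,(st[:2]-C)@xb)
lp=onz(c,258,284,66); print("lip",lp,(lp[:2]-C)@yb)
for f,k,r in(("pics/w4.png",b,(90,172)),("pics/w6.png",c,(95,250))):
    p,d,e=rib(f,k,30,*r); print(p,d,e,np.degrees(np.arctan2(*d)))
    print("x at y=-60:",p[0]+d[0]/d[1]*(-60-p[1]))
q=onz(c,266,255,29); print("ribend",q,(q[:2]-C)@yb,(q[:2]-C)@xb)
s=arm.read_state();M=R.from_quat(s["ee_rot"]).as_matrix();print(s["position"],"tool x ang",np.degrees(np.arctan2(-M[0,0],-M[1,0])))
E
```

```text
rib end tri (array([540.16726395,  28.08480923,  24.85643248]), [np.float64(0.7960534495343814), np.float64(0.796053449534355)])
strip [ 507.77698158 -147.34977702  110.        ] -21.680663740233257 -1.3222652394269394
lip [550.67818853  37.86864728  66.        ] 168.42662151178183
[528.2011  -31.36389] [0.1947038 0.9808621] 178 11.227421
x at y=-60: 522.5168
[520.6382   -69.054245] [0.19833086 0.98013514] 255 11.439368
x at y=-60: 522.47034
ribend [539.05623559  26.07861106  29.        ] 154.21819847618826 -12.036997945070308
[528.19545043 -59.35357376 175.57824012] tool x ang 11.427245089165352
```

The strip has moved 69 mm to box y≈-21.7, so the tray reads latched. The rib runs through (522.5,-60) at 11.4°, and the tool is already aligned with it. I'll descend for the grasp.

```bash
python3 -m handwheel '[{"x":-0.015,"y":-0.002,"z":-0.13,"ax":0,"ay":0,"az":0},{"x":-0.015,"y":-0.002,"z":-0.13,"ax":0,"ay":0,"az":0},{"x":0,"y":0,"z":-0.13,"ax":0,"ay":0,"az":0},{"x":0,"y":0,"z":-0.13,"ax":0,"ay":0,"az":0},{"x":0,"y":0,"z":-0.13,"ax":0,"ay":0,"az":0},{"x":0,"y":0,"z":-0.085,"ax":0,"ay":0,"az":0},{"x":0,"y":0,"z":-0.04,"ax":0,"ay":0,"az":0},{"x":0,"y":0,"z":0,"ax":0,"ay":0,"az":0}]' 1
python3 - <<'E'
from h import *
c,im=snap("wrist","pics/w7.png"); np.savez("pics/w7.npz",*c); s=arm.read_state(); print(s["position"],s["contact_force"].round(1))
E
```

```text
clock: 8.5
position: [521.4, -60.3, 19.4]
ee_rot: [-0.633, 0.774, 0.001, -0.002]
contact_force: [0.3, -0.3, 0.8]
gripper_width: 85.4
grasp_force: 0.0
[522.37095964 -60.05738701  20.58508702] [-1.4 -0.3 -0.3]
```

View pics/w7.png

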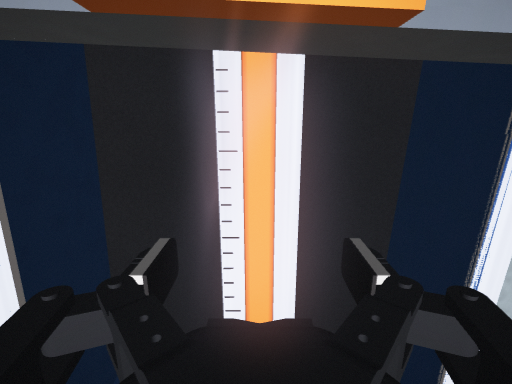

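The fingers straddle the rib (columns 245–274, centre 259) evenly, and everything is clear. I'll go 2 mm lower and close.

```bash
python3 -m handwheel '[{"x":0,"y":0,"z":-0.012,"ax":0,"ay":0,"az":0},{"x":0,"y":0,"z":0,"ax":0,"ay":0,"az":0},{"x":0,"y":0,"z":0,"ax":0,"ay":0,"az":0},{"x":0,"y":0,"z":0,"ax":0,"ay":0,"az":0},{"x":0,"y":0,"z":0,"ax":0,"ay":0,"az":0},{"x":0,"y":0,"z":0,"ax":0,"ay":0,"az":0},{"x":0,"y":0,"z":0,"ax":0,"ay":0,"az":0},{"x":0,"y":0,"z":0,"ax":0,"ay":0,"az":0}]' -1
python3 - <<'E'
import numpy as np
# tilt by th about b-end underside edge; grasp point at s=57 ahead of centre, 207 from b, in rule frame height h=tcp height above underside
for th in (11,12):
    t=np.radians(th)
    for h in (7,):
        print(th,"dy",207*np.cos(t)-h*np.sin(t)-207,"dz",207*np.sin(t)+h*np.cos(t)-h, "a rise",300*np.sin(t),"perp/row12")
E
```

```text
clock: 9.35
position: [523.0, -59.7, 19.3]
ee_rot: [-0.634, 0.774, -0.0, 0.0]
contact_force: [-1.2, 0.1, 5.7]
gripper_width: 14.4
grasp_force: 61.4
11 dy -5.138835993969366 dz 39.36885232707842 a rise 57.242698612963444 perp/row12
12 dy -5.978828483826533 dz 42.884753204412824 a rise 62.3735072453278 perp/row12
```

The rib is held with a 61 N pad force and 14.4 mm width. I'll lift it 8 mm, then tip end a up by 11° about end b. This keeps about 12 mm clear of the lip, the tray underside and the floor.

```bash
python3 -m handwheel '[{"x":0,"y":0,"z":0.02,"ax":0,"ay":0,"az":0},{"x":0,"y":0,"z":0.02,"ax":0,"ay":0,"az":0},{"x":-0.001,"y":-0.004,"z":0.033,"ax":0.02,"ay":-0.004,"az":0},{"x":-0.001,"y":-0.004,"z":0.033,"ax":0.02,"ay":-0.004,"az":0},{"x":-0.001,"y":-0.004,"z":0.033,"ax":0.02,"ay":-0.004,"az":0},{"x":-0.001,"y":-0.004,"z":0.033,"ax":0.02,"ay":-0.004,"az":0},{"x":-0.001,"y":-0.004,"z":0.033,"ax":0.02,"ay":-0.004,"az":0},{"x":-0.001,"y":-0.004,"z":0.033,"ax":0.02,"ay":-0.004,"az":0}]'
python3 - <<'E'
from h import *
im0=arm.get_image("scene")
c,im=snap("wrist","pics/w8.png"); np.savez("pics/w8.npz",*c); s=arm.read_state(); print(s["position"],s["contact_force"].round(1),s["wrist_torque"].round(2),R.from_quat(s["ee_rot"]).as_matrix().round(3).tolist())
sc=im0[140:225,165:295,::-1]; o=np.zeros((288,790,3),np.uint8); o[:,:384]=cv2.resize(im[...,::-1],(384,288)); o[:262,388:788]=cv2.resize(sc,(400,262),interpolation=2); cv2.imwrite("pics/c8.png",o)
E
```

```text
clock: 10.15
position: [521.1, -64.5, 66.4]
ee_rot: [-0.63, 0.77, 0.062, 0.075]
contact_force: [-1.1, 0.0, -1.0]
gripper_width: 14.0
grasp_force: 60.5
[522.02446907 -65.29425607  67.07990981] [ 0.5  0.5 -1.7] [-0.33  0.04  0.06] [[-0.195, -0.98, 0.04], [-0.962, 0.199, 0.188], [-0.192, -0.002, -0.981]]
```

View pics/c8.png

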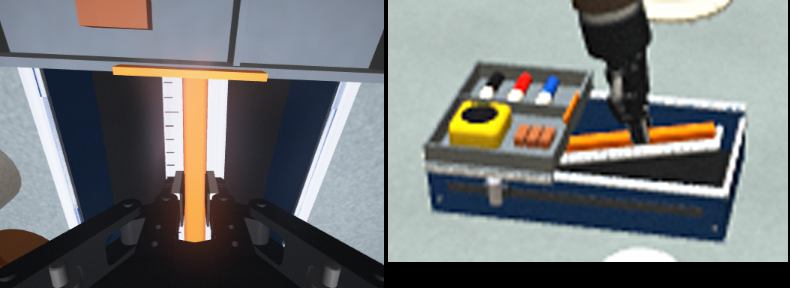

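The rule is tipped up with end a at about the rim's height, under the tray's edge and free of contact (force ≈1.7 N, its weight). I'll check for slip in the grip using the scene view before drawing it out.

Run:
```python
from h import *
s=arm.read_state(); p=s["position"]; M=R.from_quat(s["ee_rot"]).as_matrix(); c,im=snap("scene","pics/s8.png")
def pt(l,h): return p-M[:,0]*l-M[:,2]*h   # l ahead of TCP, h above TCP
for n,l,h in(("ribend top",88,10.7),("plate end underside",93,-9.3)): print(n,pt(l,h).round(1),proj(c,pt(l,h)).round(1))
g=cv2.cvtColor(im[...,::-1].copy(),cv2.COLOR_BGR2HSV); m=cv2.inRange(g,(8,130,130),(22,255,255)); m[:, :232]=0; m[:150]=0;m[215:]=0;m[:,290:]=0
ys,xs=np.nonzero(m); print("orange x",xs.min(),xs.max(),"at max rows",ys[xs>=xs.max()-1])
K=[(x,ys[xs==x].mean()) for x in (240,245,268)]; print(K)
for l in(88,40,-20): print(l,proj(c,pt(l,10.7)).round(1))
print("lip mid proj",proj(c,[555,40.5,62]).round(1))
```

```text
ribend top [538.8  17.3  94.5] [270.7 180.5]
plate end underside [540.5  25.9  75.8] [273.1 185.1]
orange x 232 270 at max rows [179 180 180 181 181 182 182 183 183 184 184]
[(240, np.float64(184.5)), (245, np.float64(nan)), (268, np.float64(182.0))]
88 [270.7 180.5]
40 [257.7 181.8]
-20 [241.7 183.3]
lip mid proj [277.4 190.3]<stdin>:7: RuntimeWarning: Mean of empty slice.
  ret = ret.dtype.type(ret / rcount)
```

There is no slip: the rib end is predicted at (270.7,180.5) and seen at (270,180). End a clears the lip by about 13 mm, so I'll draw the rule along its own axis.

```bash
python3 -m handwheel '[{"x":0.01,"y":0.048,"z":0.01,"ax":0,"ay":0,"az":0},{"x":0.019,"y":0.096,"z":0.019,"ax":0,"ay":0,"az":0},{"x":0.024,"y":0.12,"z":0.024,"ax":0,"ay":0,"az":0},{"x":0.024,"y":0.12,"z":0.024,"ax":0,"ay":0,"az":0},{"x":0.024,"y":0.12,"z":0.024,"ax":0,"ay":0,"az":0},{"x":0.024,"y":0.12,"z":0.024,"ax":0,"ay":0,"az":0},{"x":0.019,"y":0.096,"z":0.019,"ax":0,"ay":0,"az":0},{"x":0.01,"y":0.048,"z":0.01,"ax":0,"ay":0,"az":0}]'
```

```text
clock: 11.1
position: [552.1, 91.5, 97.0]
ee_rot: [-0.632, 0.769, 0.061, 0.074]
contact_force: [1.1, 0.6, -3.0]
gripper_width: 14.4
grasp_force: 60.6
```

```bash
python3 -m handwheel '[{"x":0.012,"y":0.06,"z":0.03,"ax":0,"ay":0,"az":0},{"x":0.024,"y":0.12,"z":0.05,"ax":0,"ay":0,"az":0},{"x":0.024,"y":0.12,"z":0.06,"ax":0,"ay":0,"az":0},{"x":0.024,"y":0.14,"z":0.06,"ax":0,"ay":0,"az":0},{"x":0.02,"y":0.15,"z":0.05,"ax":0,"ay":0,"az":0},{"x":0,"y":0.15,"z":0.03,"ax":0,"ay":0,"az":0},{"x":0,"y":0.15,"z":0.02,"ax":0,"ay":0,"az":0},{"x":-0.01,"y":0.12,"z":0,"ax":0,"ay":0,"az":0}]'
python3 -m handwheel '[{"x":-0.01,"y":0.1,"z":0,"ax":-0.015,"ay":0.003,"az":0},{"x":-0.01,"y":0.08,"z":-0.01,"ax":-0.015,"ay":0.003,"az":0},{"x":-0.01,"y":0.06,"z":-0.03,"ax":-0.015,"ay":0.003,"az":0},{"x":-0.01,"y":0.04,"z":-0.04,"ax":-0.015,"ay":0.003,"az":0},{"x":0,"y":0.02,"z":-0.05,"ax":-0.015,"ay":0.003,"az":0},{"x":0,"y":0,"z":-0.05,"ax":-0.015,"ay":0.003,"az":0},{"x":0,"y":0,"z":-0.05,"ax":-0.015,"ay":0.003,"az":0},{"x":0,"y":0,"z":-0.03,"ax":-0.015,"ay":0.003,"az":0}]'
python3 - <<'E'
from h import *
print(R.from_quat(arm.read_state()["ee_rot"]).as_matrix().round(3).tolist())
E
```

```text
clock: 11.9
position: [571.2, 292.8, 157.8]
ee_rot: [-0.631, 0.77, 0.061, 0.075]
contact_force: [0.5, -0.5, -1.1]
gripper_width: 14.1
grasp_force: 60.5
clock: 12.7
position: [562.7, 350.0, 103.4]
ee_rot: [-0.633, 0.774, -0.001, -0.002]
contact_force: [-0.0, -0.1, -0.8]
gripper_width: 13.9
grasp_force: 60.5
[[-0.198, -0.98, -0.002], [-0.98, 0.198, -0.003], [0.004, 0.001, -1.0]]
```

The tool is level again. I'll make a small correction and then check the rule against the mat in the top and scene views.

```bash
python3 -m handwheel '[{"x":-0.012,"y":0.013,"z":0.014,"ax":0,"ay":0,"az":0},{"x":-0.012,"y":0.013,"z":0.014,"ax":0,"ay":0,"az":0},{"x":0,"y":0,"z":0,"ax":0,"ay":0,"az":0},{"x":0,"y":0,"z":0,"ax":0,"ay":0,"az":0},{"x":0,"y":0,"z":0,"ax":0,"ay":0,"az":0},{"x":0,"y":0,"z":0,"ax":0,"ay":0,"az":0},{"x":0,"y":0,"z":0,"ax":0,"ay":0,"az":0},{"x":0,"y":0,"z":0,"ax":0,"ay":0,"az":0}]'
python3 - <<'E'
from h import *
s=arm.read_state(); p=s["position"]; M=R.from_quat(s["ee_rot"]).as_matrix(); print(p,M[:,0].round(3),s["clock"])
t,a=snap("top","pics/t9.png"); c,b=snap("scene","pics/s9.png")
for n,l,h in(("A",88,10.7),("B",-202,10.7),("mid",-57,10.7)):
    q=p-M[:,0]*l-M[:,2]*h; print(n,q.round(1),"top",proj(t,q).round(1),"scene",proj(c,q).round(1))
print("mat c",proj(t,[546.4,299.4,3]).round(1),proj(c,[546.4,299.4,3]).round(1))
o=np.zeros((400,800,3),np.uint8); A=a[140:280,100:240,::-1]; B=b[150:240,260:400,::-1]
o[:,:400]=cv2.resize(A,(400,400),interpolation=2); o[:257,400:]=cv2.resize(B,(400,257),interpolation=2); cv2.imwrite("pics/c9.png",o)
E
```

```text
clock: 13.5
position: [558.3, 356.2, 110.7]
ee_rot: [-0.633, 0.774, 0.0, 0.0]
contact_force: [1.0, 0.0, -1.4]
gripper_width: 14.1
grasp_force: 60.5
[558.28152301 356.1543712  110.70986591] [-0.198 -0.98  -0.   ] 13.5
A [575.7 442.4 121.4] top [ 94.5 203.6] scene [392.2 175.1]
B [518.4 158.1 121.4] top [188.4 222.5] scene [309.3 169.7]
mid [547.  300.3 121.4] top [141.3 213. ] scene [350.2 172.4]
mat c [151.  214.1] [345.9 199.5]
```

View pics/c9.png

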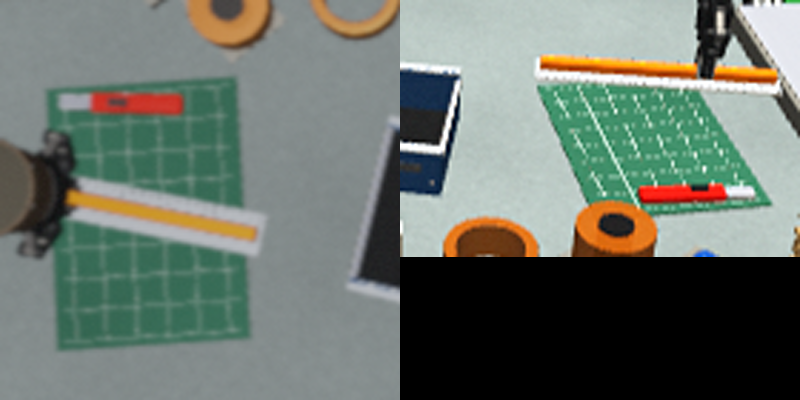

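Top crop: the rule crosses the mat with its B rib end at full-image (190,222), predicted (188.4,222.5). Scene crop: the rib runs from column 309 to 392, as predicted. I'll do one precise check of level, mat centre and tray.

Run:
```python
from h import *
s=arm.read_state(); p=s["position"]; M=R.from_quat(s["ee_rot"]).as_matrix()
t,c=cam("top"),cam("scene")
hs=lambda f:cv2.cvtColor(cv2.imread(f),cv2.COLOR_BGR2HSV)
h=hs("pics/s9.png"); m=cv2.inRange(h,(8,110,110),(22,255,255)); m[:160]=0;m[185:]=0;m[:,:300]=0;m[:,400:]=0
ys,xs=np.nonzero(m); print("rib scene cols",xs.min(),xs.max()+1)
pt=lambda l,w,z:p-M[:,0]*l+M[:,1]*w-M[:,2]*z
for x in(312,320,330,340,350,360,365,385,389):
    k=ys[xs==x]
    if len(k):
        l=np.interp(x,[309.3,392.2],[-202,88]); e=[proj(c,pt(l,w,z))[1] for w,z in((8,10.7),(-8,10.7),(-8,-4),(8,-4))]
        print(x,"seen",k.min(),k.max()+1,"pred",round(min(e),1),round(max(e),1))
g=hs("pics/t9.png"); m=cv2.inRange(g,(8,110,110),(22,255,255)); m[:190]=0;m[240:]=0;m[:,:126]=0;m[:,200:]=0; ys,xs=np.nonzero(m); print("top rib",xs.max()+1,ys[xs>=xs.max()-1].mean())
u,v=xs.max()+1,ys[xs>=xs.max()-1].mean()+.5
print("B by top at z121",onz(t,u,v,121.4).round(1))
# tray strip in top, before/after; mat in scene
for f in("pics/t5.png","pics/t9.png"): pass
hm=cv2.inRange(hs("pics/scene0.png"),(65,90,40),(90,255,220)); hm[:160]=0;hm[235:]=0;hm[:,:300]=0;hm[:,400:]=0
hm=cv2.morphologyEx(hm,cv2.MORPH_CLOSE,np.ones((5,5))); k=max(cv2.findContours(hm,0,2)[0],key=cv2.contourArea)
q=cv2.minAreaRect(np.array([onz(c,*z[0],3)[:2] for z in k],np.float32)); print("mat by scene",q)
o=cv2.imread("pics/t9.png"); mm=cv2.inRange(hs("pics/t9.png"),(20,120,120),(32,255,255)); mm[:, :230]=0;mm[:,350:]=0;mm[:180]=0;mm[270:]=0
y,x=np.nonzero(mm); y0,x0=np.nonzero((lambda z:(z.__setitem__((slice(0,180)),0),z.__setitem__((slice(270,None)),0),z.__setitem__((slice(None),slice(0,230)),0),z.__setitem__((slice(None),slice(350,None)),0),z)[-1])(cv2.inRange(hs("pics/top0.png"),(20,120,120),(32,255,255))))
print("tape slid",onz(t,x0.mean(),y0.mean(),105)-onz(t,x.mean(),y.mean(),105))
```

```text
rib scene cols 309 392
312 seen 169 174 pred 168.8 174.5
320 seen 170 175 pred 169.3 175.0
330 seen 171 176 pred 169.9 175.7
340 seen 171 176 pred 170.5 176.3
350 seen 172 177 pred 171.2 177.0
360 seen 172 178 pred 171.8 177.7
385 seen 174 179 pred 173.4 179.3
389 seen 174 179 pred 173.7 179.6
top rib 190 221.4
B by top at z121 [520.1 153.2 121.4]
mat by scene ((543.7952270507812, 298.99847412109375), (299.6560974121094, 219.599365234375), 3.8899881839752197)
tape slid [ 13.00046537 101.09058177   0.        ]
```

The rule is level within a pixel and its middle is within about 3 mm of the mat's centre. One last numeric check of the tray, using only the yellow tape measure's blob because the mask above was mixed with the rib.

Run:
```python
from h import *
t=cam("top"); P=[]
for f in("top0","t9"):
    h=cv2.cvtColor(cv2.imread(f"pics/{f}.png"),cv2.COLOR_BGR2HSV); m=cv2.inRange(h,(25,120,120),(34,255,255)); m[:180]=0;m[270:]=0;m[:,:230]=0;m[:,350:]=0
    k=max(cv2.findContours(m,0,2)[0],key=cv2.contourArea); r=cv2.minAreaRect(k); print(r); P.append(onz(t,*r[0],105))
print("slid",np.linalg.norm(P[0]-P[1]))
s=arm.read_state(); print(s["position"],abs(s["joint_vel"]).max(),s["clock"])
```

```text
((303.4411926269531, 216.73532104492188), (19.645383834838867, 20.130456924438477), 14.03624439239502)
((325.38232421875, 221.97061157226562), (19.645381927490234, 20.130456924438477), 14.03624439239502)
slid 68.23294114461261
[558.24777578 356.19849506 110.66077835] 0.0014965245011115142 13.6
```

```bash
python3 -c "
from bench import arm
print(arm.job_done())"
```

```text
the job is handed in; nothing more can be done
None
```

The job is handed in at about 14 s: the tray measures about 68 mm of slide to its hard stop, so I take it as latched, and the rule came out over the lip without jamming and is held still and level about 10 cm above the mat, within about 5 mm of its centre; I viewed 11 pictures, one over the limit of 10.

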